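Slide the locked bowl carriage up to its stop under the banding brush

TASK

Bring the painted bowl under the banding brush: press the square lock button on the carriage and keep it held down while you push the carriage along its rail until it is fully home against the end stop, then let the button come up so the carriage is locked there, and move clear. Use only the fingertips or the outside of the fingers and grasp or lift nothing; do not touch the bowl (its paint is wet), do not shift the stop, and leave the other things on the bench alone.

Things in the scene. Friction and masses are not known exactly. Their poses are not given: they have to be found in the camera images.
- slide: The decorating slide's rail, bolted to the bench: a bare aluminium bar 64 wide, 430 long, 25 mm high. Origin on the bench, near the rail's middle; its y axis runs along the rail in the direction in which the carriage has to go (towards the stop), x across the rail, z up. The whole rail stands turned by up to about 0.5 rad on the bench.
- carriage (a joint): How far the grey painted carriage (86 wide, 210 long) has slid along the rail's +y, in m; 0 at the start. About 1.5 N moves it when unlocked; while the button is up the lock holds it. It carries the bowl on a cork disc at its leading end and the button tower at its trailing end, 115 mm behind the bowl's centre.
- button_top (a point): Centre of the top face of the lock button: a flat square steel pad 44 x 44 mm, 85 mm above the bench when up, on top of the carriage's grey square tower (64 across the rail, 56 along it, top 72 mm above the bench). The point moves with the button and the carriage.
- rib_face (a point): Face, towards the button, of the upright grey rib between the button and the bowl: 7 mm thick, 64 wide across the rail, rising 14 mm above the unpressed button. This point is 28 mm ahead of the button's centre and level with the unpressed button's top. A fingertip that holds the button down can push the carriage along against this face.
- lock_button (a joint): How far the lock button is pressed down, in m: 0 = up (carriage locked), 0.007 = fully down. Spring: starts to give at about 5 N, fully down at about 7.5 N. At the start a catch blocks the carriage until the button is more than 3 mm down (press it 5 mm or more); later a brake (about 35 N) bites wherever the carriage is when the button comes up.
- stop (a joint): Where the end stop has been clamped along the rail, in m along the rail's +y (it varies from run to run and stays clamped).
- stop_face (a point): Middle of the face of the end stop that the carriage runs against, 32 mm above the bench: a dark steel block 80 wide, 34 long, across the rail beyond the bowl, with an upright steel post (to 138 mm high) holding a small slanting brush. The carriage starts about 85 to 165 mm short of it.
- carriage_nose (a point): Middle of the leading end face of the carriage plate, 32 mm above the bench; it meets stop_face when the carriage is at its stop.
- cork_centre (a point): Centre of the top of the cork disc (84 mm across, 42 mm above the bench) on the carriage, under the bowl.
- bowl: Freshly painted blue bowl, 110 across the rim, 42 high, loose on the carriage's cork disc. Origin at the centre of its underside; z up. Rim 84 mm above the bench. Not to be touched; it rides along with the carriage.
- jar: Bystander: paint jar, 48 across, 60 high, on the robot's side of the rail. Origin under its centre.
- brush: Bystander: brush 170 long, lying along the far side of the rail.
- dish: Bystander: small terracotta dish, 80 across, 28 high, beyond the rail near the button's end. Origin under its centre.
- tile: Bystander: white tile 90 x 90 x 8, flat on the bench on the robot's side of the rail. Origin under its centre.
- cup: Bystander: white cup, 68 across, 75 high, well to the left. Origin under its centre.
- pigment: Bystander: pigment bottle, 44 across, 90 high, well to the right. Origin under its centre.
- kiln_ring: Bystander: clay ring 60 across, 22 high, to the right. Origin under its centre.

How it is judged:
On the way, in this order (a step that is already met when the one before it is completed fails the run):
1. the lock button is pressed down while the carriage is still near its start (value of joint lock_button above 0.002 m and value of joint carriage below 0.03 m), for 0.05 s.
2. the carriage meets the end stop with the button still held down (distance between carriage_nose and stop_face below 0.003 m and value of joint lock_button above 0.001 m), for 0.05 s.
At the end, for the whole second after the job is handed in: The carriage's nose is within 3 mm of the stop's face and at rest, the lock button has come up again (less than 0.7 mm down), and the bowl stands upright (within 0.1 rad) and at rest on the cork disc, within 15 mm of its centre (distance between carriage_nose and stop_face below 0.003 m and value of joint lock_button below 0.0007 m and velocity of joint carriage below 0.005 m/s and horizontal distance between bowl and cork_centre below 0.015 m and angle between bowl's own z axis and vertical below 0.1 rad and linear speed of bowl below 0.01 m/s); the robot touches nothing.
It fails at once if the bowl is touched by the robot (contact force between bowl and the fingers above 0.3 N or contact force between bowl and the arm above 0.3 N).
It fails at once if the bowl is lifted off the carriage or tipped (z of bowl in the frame of cork_centre above 0.01 m or angle between bowl's own z axis and vertical above 0.25 rad).
It fails at once if the stop is shifted by more than 4 mm (distance of stop_face from where it was at the start of the episode above 0.004 m).
It fails at once if a bystander is moved by more than 15 mm or lifted (distance of any of jar, brush, dish, tile, cup, pigment, kiln_ring from where it was at the start of the episode above 0.015 m).
It also fails if it takes over 42 s, if anything falls off the work surface, if the arm or the gripper's body presses on something with over 40 N, if the wrist force passes 120 N, or if a joint passes its speed limit or range.

ROBOT

A 6-joint arm with a two-finger parallel gripper is mounted at the origin on the work surface. World frame = base frame: x ahead of the robot, y to its left, z up, the work surface at z = 0. Lengths are in m, angles in rad, forces in N, time in s.
With the tool pointing down it reaches from about 0.35 to 0.775 m from the base axis. Payload 7.3 kg.
Tool frame: the origin (TCP) lies at the very end of the fingers, on their centre line; the grasp point (between the pads) lies 19 mm behind it (robot.pinch_z is the distance from the TCP to the grasp point, in m); z points along the fingers, y is the line along which they close (so a half turn about z gives the same grasp; the last joint's range is limited). The gripper opens to 92 mm and grips with 3 to 60 N. Pads are 19 mm wide; open, the fingers measure 130 mm over their backs; the gripper's body (75 mm by 190 mm) begins 47 mm behind the grasp point.
Start: joints at [-1.476, 0.342, 1.524, -0, 1.275, -0.146], TCP at [0.125, -0.51, 0.227] pointing down, gripper open.
Joint ranges: [-2.53, 2.53], [-0.77, 2.02], [0.04, 2.7], [-1, 4.14], [0.28, 2.66], [-3.11, 3.11]. Speed limits (rad/s): [2.57, 2.57, 3.14, 3.14, 3.14, 3.14].

INTERFACE

Orientations are given as [roll, pitch, yaw] about the fixed x, y, z axes, in that order (R = Rz(yaw) Ry(pitch) Rx(roll)).
In Python, from cell import robot gives the robot as it stands.
- The arm moves only by the tool move_arm, never from a script. Its argument "motion" is a list of rows, each a list of 6 numbers: the shift along the tool's x, y, z in units of 0.1 m (1.0 is 0.1 m), then the turn, a rotation vector about the tool's x, y, z in units of pi rad (1.0 is pi rad). In form: [[dx, dy, dz, rx, ry, rz], ...]. A call has 1 to 12 rows; each row is the pose to reach, as a shift and turn from the pose commanded when the call began, along the tool's axes at that moment, turning the shorter way round; what a row does not reach only later rows make up. A row lasts 1/8 s, in which the tool goes at most 62.5 mm and 10.7 degrees, less where a joint would pass 70% of its speed; a pose out of reach is approached as far as the arm can. A call with a number of a shift or a turn outside -1 to 1 is refused whole. A call with a gripper value outside its range is refused whole. "fingers" is the opening, from -1 (shut) to 1 (fully open), set as the call begins (left out, the last holds). The fingers move at their own pace and stop on an object; "newtons" is the grip in N (left out, the last holds). Time passes only in rows, so rows that repeat a pose let the fingers close. It gives the time, the measured TCP pose, the force, the opening and the grip force at its end, in the units of the state.
- robot.observe(): the state, without advancing time (a new reading comes with each control period).
- robot.read_camera(name): name is "side" or "top" or "wrist"; returns a dict with "image" (384x512x3 uint8, red, green, blue), "range_z" (384x512 float32, m along the optical axis (not along the pixel's ray), 0 where there is no reading), "vfov" (degrees; the focal length in pixels is half the picture's height over the tangent of half this angle, whatever the lens; pixels are square), "cx", "cy" (the principal point, pixels), "k1" (the pictures are not rectified: a ray, as slopes to the right and down, at radius r is drawn at 1 + k1 r^2 times it, then the intrinsics apply), "extrinsics" (4x4, takes a point from camera to world coordinates); the wrist camera has in their place "hand_eye" (4x4, takes a point from camera to tool coordinates, whose origin is the TCP and whose axes are the flange's). Camera axes: x right, y up, looking along -z (the intrinsics and any distortion apply to the point x, -y, -z); pixel columns grow to the right and rows downward; lengths in m; the calibration is good to about 2 mm. A picture is of the moment at which its call begins: read the wrist's pose just before it.
- robot.hand_in(): hands the job in; it is judged then, once.
The state is a dict: "time": time; "qpos": joint angles; "qvel": joint speeds; "joint_efforts": joint torques, N m; "tool_pos": TCP position; "tool_rot": TCP orientation; "contact_force": force on the tool from outside, world axes, zero at the start; "torque": the same for the moment, N m; "opening": finger opening in m; "grip_force": force on a finger pad.
Only numpy, scipy, OpenCV 4.12 (cv2) and the standard library are available. Lean on these libraries where they do the work, as an engineer would, in place of code of your own. Each camera call takes 0.05 s, during which the arm holds its last target. There are 200 camera calls.

## Working session

There is one attempt and no reset: what is moved stays moved. The work goes in short steps, Python scripts to look and compute and a tool call to move; the robot and the scene stay as the last step left them, time stands still between calls to the robot, and variables do not carry over. Pictures are saved under pics/ and viewed, at most 10 in all, crops included, and the job is handed in when it is done.

Besides the shell and the picture viewer there is one more tool, called after "Request:" by a JSON object that holds its "op" and its "data". move_arm: Moves the arm, as the interface text tells. Shifts and turns lie within -1 to 1; 1 stands for 0.1 m of shift or pi rad of turn. Its arguments: {"type":"object","properties":{"motion":{"type":"array"},"fingers":{"type":"number"},"newtons":{"type":"number"}},"required":["motion"]}

```bash
mkdir -p pics; cat > h.py <<'E'
import numpy as np, cv2
from cell import robot
def cloud(c,T=None):
    h,w=c["range_z"].shape; f=h/2/np.tan(np.radians(c["vfov"])/2)
    u,v=np.meshgrid(np.arange(w),np.arange(h))
    K=np.array([[f,0,c["cx"]],[0,f,c["cy"]],[0,0,1]])
    p=np.stack([u,v],-1).reshape(-1,1,2).astype(float)
    s=cv2.undistortPoints(p,K,np.array([c["k1"],0,0,0.])).reshape(h,w,2)
    z=c["range_z"]; P=np.stack([s[...,0]*z,-s[...,1]*z,-z],-1)
    T=c["extrinsics"] if T is None else T
    return P@T[:3,:3].T+T[:3,3]
E
python3 - <<'E'
from h import *
o=robot.observe(); print(o)
ims=[]
for n in ("top","side"):
    c=robot.read_camera(n); P=cloud(c); np.savez(n+".npz",P=P,im=c["image"],z=c["range_z"]); ims.append(c["image"][...,::-1])
    print(n,c["vfov"],c["k1"],c["extrinsics"].round(3).tolist())
    cv2.imwrite(f"pics/{n}.png",c["image"][...,::-1])
E
```

```text
{'time': 0.0, 'qpos': array([-1.47599629e+00,  3.42735709e-01,  1.52498977e+00, -1.00157032e-05,
        1.27538175e+00, -1.46019107e-01]), 'qvel': array([-0.00027765,  0.00027131,  0.00069224,  0.00160816,  0.00144095,
        0.00056292]), 'joint_efforts': array([-1.27979915e-04, -4.31240451e+01, -2.44220620e+01,  7.18770898e-02,
        5.59611549e-02, -1.09562422e-04]), 'tool_pos': array([ 0.12518314, -0.50945555,  0.22604772]), 'tool_rot': array([-3.14009280e+00, -2.10897141e-04,  2.40821904e-01]), 'contact_force': array([-0.69653408, -0.65176344,  0.21364204]), 'torque': array([ 0.03989479,  0.01932188, -0.03211001]), 'grip_force': 0.0, 'opening': 0.0918345565187206}
top 57.66714305699114 -0.09657136077746208 [[-0.017, 0.997, -0.077, 0.521], [-1.0, -0.017, -0.001, 0.011], [-0.002, 0.077, 0.997, 1.131], [0.0, 0.0, 0.0, 1.0]]
side 48.67725034690265 0.0034349121024557236 [[-0.804, 0.371, -0.465, -0.082], [-0.595, -0.489, 0.638, 0.936], [0.01, 0.789, 0.614, 0.986], [0.0, 0.0, 0.0, 1.0]]
```

View pics/top.png

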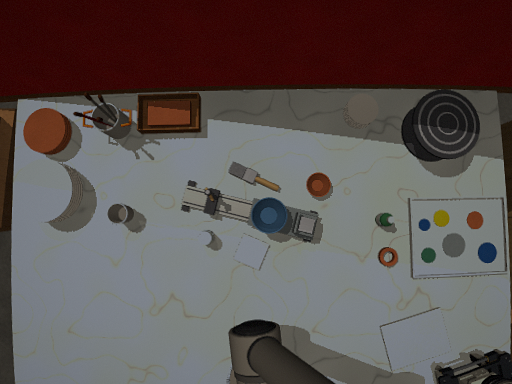

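View pics/side.png

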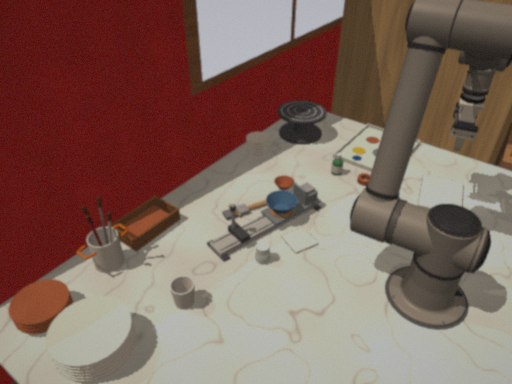

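The top view shows the rail from about (185,195) to (320,235), with the stop at (212,201), the bowl at (270,215) and the button tower at (307,226). The carriage has to go to image-left (world +y). The side view agrees with this.

```bash
python3 - <<'E'
from h import *
d=np.load("top.npz");P=d["P"];im=d["im"];hsv=cv2.cvtColor(im,cv2.COLOR_RGB2HSV)
roi=np.zeros(P.shape[:2],bool);roi[175:250,175:330]=1
print("bench z",np.median(P[240:250,180:220,2]))
# blue bowl
m=roi&(hsv[...,0]>95)&(hsv[...,0]<125)&(hsv[...,1]>120)
ys,xs=np.where(m);(c,r)=cv2.minEnclosingCircle(np.stack([xs,ys],1).astype(np.float32));print("bowl px",c,r, "rim xyz mean",P[m].mean(0), P[m&(P[...,2]>.07)].mean(0))
b=P[m&(P[...,2]>.075)][:,:2].astype(np.float32);cb,rb=cv2.minEnclosingCircle(b);print("bowl",cb,rb)
# rail/ carriage
m2=roi&(P[...,2]>.014)&~m
n,l,s,_=cv2.connectedComponentsWithStats(m2.astype(np.uint8))
for i in range(1,n):
    if s[i,4]>20: 
        q=P[l==i]; print(s[i],q.mean(0).round(3),q[:,2].max().round(3),cv2.minAreaRect(q[:,:2].astype(np.float32)))
t=roi&(P[...,2]>.078)&(P[...,2]<.115);t[:,:290]=0
print("tower",t.sum(),cv2.minAreaRect(P[t][:,:2].astype(np.float32)),P[t].mean(0))
tt=roi&(P[...,2]>.065);tt[:,:290]=0
print("tower+",cv2.minAreaRect(P[tt][:,:2].astype(np.float32)))
st=roi&(P[...,2]>.035)&(P[...,2]<.07);st[:,235:]=0
print("stop",cv2.minAreaRect(P[st][:,:2].astype(np.float32)))
crop=cv2.resize(im[180:250,175:330,::-1],None,fx=5,fy=5,interpolation=cv2.INTER_CUBIC);cv2.imwrite("pics/crop.png",crop)
print((P[180:250:1,290:325,2][30:62:2,::2]*1000).astype(int))
E
```

```text
bench z 0.0008956772657628953
bowl px (269.0, 214.875) 17.60025978088379 rim xyz mean [ 0.53108341 -0.02740082  0.06557914] [ 0.53227431 -0.03144614  0.08457809]
bowl (0.5311040282249451, -0.027083786204457283) 0.0527866929769516
[235 175  44  16 237] [0.641 0.005 0.029] 1.131 ((0.6145756244659424, -0.0047758594155311584), (0.15589414536952972, 0.10809130221605301), 25.438379287719727)
[305 175  25  22 250] [ 0.624 -0.187  0.032] 1.131 ((0.5968104600906372, -0.1008024662733078), (0.07503427565097809, 0.2587907910346985), 18.08917236328125)
[ 182  185   90   49 1591] [0.569 0.125 0.046] 1.131 ((0.5635589361190796, 0.09760846942663193), (0.30056652426719666, 0.09358544647693634), 71.63050079345703)
[276 206  42  35 881] [ 0.504 -0.118  0.07 ] 1.131 ((0.5131726861000061, -0.0827154666185379), (0.18349045515060425, 0.09022241085767746), 73.82711029052734)
[198 230  16  16 200] [0.466 0.166 0.07 ] 1.131 ((0.4786064922809601, 0.09860537201166153), (0.04814103618264198, 0.1894133985042572), 11.432047843933105)
tower 285 ((0.5019212365150452, -0.13104572892189026), (0.0573272742331028, 0.061
[... 1122 characters left out ...]
7   73    4
     0    0    1   -2]
 [  36   52   97   97   84   87   87   84   86   87   86   84   72    0
    -2    0   -3    0]
 [  37   63   99   73   83   86   89   85   84   88   81   82   34   -3
     1   -2    1    2]
 [  35   64   96   72   71   71   74   68   87   87   85   72    1    1
     1    0    0    0]
 [  39   37   37   38   34   71   72   70   72   71   69   75    3    2
     0    0    1    0]
 [  -2    1   39   39   37   40   36   38   39   74   73   71    3    0
     3    0    2    0]
 [   1    1    0   -1    0    0   38   35   36   38   35   36    2    1
     3    0    0   -6]
 [   1   -2    3   -1    1    0   -1   14   11    5   40   -1    2    1
     3   -1    3    0]]
```

View pics/crop.png

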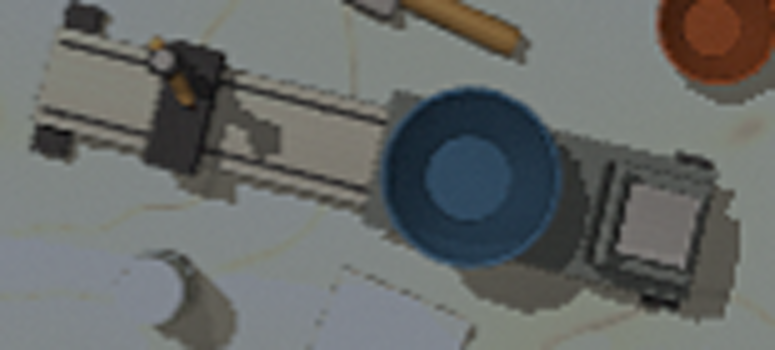

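The crop (×5) shows the pale square button at about (660,223), with the rib to its left at x≈605 and the bowl at (470,175). The stop block is at (185,105).

```bash
python3 - <<'E'
from h import *
d=np.load("top.npz");P=d["P"];im=d["im"];hsv=cv2.cvtColor(im,cv2.COLOR_RGB2HSV).astype(int)
roi=np.zeros(P.shape[:2],np.uint8);roi[205:245,290:325]=1
m=((roi>0)&(P[...,2]>.079)&(P[...,2]<.0925)).astype(np.uint8)
m=cv2.morphologyEx(m,cv2.MORPH_OPEN,np.ones((3,3)))
q=P[m>0]; R=cv2.minAreaRect(q[:,:2].astype(np.float32));print("button",m.sum(),R,q.mean(0),np.median(q,0))
rib=(roi>0)&(P[...,2]>.0935)&(P[...,2]<.11);print("rib",cv2.minAreaRect(P[rib][:,:2].astype(np.float32)),P[rib].mean(0))
rp=P[rib][:,:2];a=cv2.fitLine(rp.astype(np.float32),cv2.DIST_HUBER,0,.01,.01).ravel();print("rib dir",a,np.degrees(np.arctan2(a[1],a[0])))
# rail: z .018-.032
rr=np.zeros_like(roi);rr[180:250,182:250]=1
r=(rr>0)&(P[...,2]>.017)&(P[...,2]<.033)
n,l,s,_=cv2.connectedComponentsWithStats(r.astype(np.uint8));
pts=P[r][:,:2]; k=(abs(pts[:,0]-.56)<.08)
a=cv2.fitLine(pts[k].astype(np.float32),cv2.DIST_HUBER,0,.01,.01).ravel();print("rail",a)
u=a[:2]*np.sign(a[1]);print("yaw of rail y",np.degrees(np.arctan2(u[1],u[0])))
b=np.array([.5311,-.0271]);c=np.array(R[0]);v=b-c;print("bowl-button",v,np.linalg.norm(v),np.degrees(np.arctan2(v[1],v[0])))
S=np.zeros_like(roi);S[185:220,200:225]=1
s=(S>0)&(hsv[...,2]<70)&(P[...,2]>.035)&(P[...,2]<.075)
v/=np.linalg.norm(v)
al=(P[s][:,:2]-c)@v;print("stop along from button",np.percentile(al,[2,10,50,90,98]),np.median(P[s][:,2]),s.sum())
E
```

```text
button 211 ((0.49988698959350586, -0.13752251863479614), (0.04360021650791168, 0.042895007878541946), 74.92906951904297) [ 0.49996586 -0.1373905   0.0855101 ] [ 0.49911124 -0.13719555  0.08529723]
rib ((0.508190393447876, -0.10696594417095184), (0.007348968647420406, 0.06161191686987877), 74.91397094726562) [ 0.50787488 -0.10660353  0.09862741]
rib dir [ 0.9658996  -0.258917    0.5078749  -0.10660353] -15.005811
rail [0.26038334 0.9655053  0.5709503  0.13396126]
yaw of rail y 74.90719
bowl-button [0.03121301 0.11042252] 0.1147492250095303 74.21605311649297
stop along from button [0.28326162 0.28484813 0.29618293 0.31049238 0.3131756 ] 0.0474341797072495 228
```

Request:
{"op": "move_arm", "data": {"motion": [[0.2, -0.12, 0, 0, 0, -0.055], [0.4, -0.24, 0, 0, 0, -0.11], [0.6, -0.36, 0, 0, 0, -0.165], [0.8, -0.48, 0, 0, 0, -0.22], [0.85, -0.51, 0, 0, 0, -0.28], [0.85, -0.51, 0, 0, 0, -0.339], [0.85, -0.51, 0, 0, 0, -0.339], [0.85, -0.51, 0, 0, 0, -0.339]], "fingers": -1, "newtons": 10}}

```text
time: 1.1
tool_pos: [0.1955, -0.44, 0.2265]
tool_rot: [-3.141, -0.0, 1.302]
contact_force: [-0.8, 0.4, -0.2]
opening: 0.0163
grip_force: 0.0
```

Request:
{"op": "move_arm", "data": {"motion": [[0.25, 0.17, 0, 0, 0, 0], [0.6, 0.4, 0, 0, 0, 0], [1, 0.65, 0, 0, 0, 0]]}}

```text
time: 1.48
tool_pos: [0.2851, -0.3601, 0.2266]
tool_rot: [3.142, 0.0, 1.301]
contact_force: [0.3, -0.5, -0.5]
opening: 0.0005
grip_force: 0.0
```

Request:
{"op": "move_arm", "data": {"motion": [[0.35, 0.25, 0, 0, 0, 0], [0.7, 0.5, 0, 0, 0, 0], [1, 0.7, 0, 0, 0, 0]]}}

```text
time: 1.85
tool_pos: [0.3793, -0.2814, 0.2267]
tool_rot: [3.142, 0.0, 1.303]
contact_force: [0.9, -0.3, 0.9]
opening: 0.0002
grip_force: 0.0
```

Request:
{"op": "move_arm", "data": {"motion": [[0.3, 0.25, 0, 0, 0, 0], [0.6, 0.5, 0, 0, 0, 0], [0.8, 0.6, 0.1, 0, 0, 0], [0.95, 0.65, 0.3, 0, 0, 0], [0.95, 0.65, 0.3, 0, 0, 0]]}}

```text
time: 2.48
tool_pos: [0.4654, -0.2067, 0.1954]
tool_rot: [-3.138, -0.001, 1.305]
contact_force: [-0.5, -0.5, 0.1]
opening: 0.0003
grip_force: 0.0
```

```bash
python3 - <<'E'
from h import *
from scipy.spatial.transform import Rotation as Ro
o=robot.observe();c=robot.read_camera("wrist")
T=np.eye(4);T[:3,:3]=Ro.from_euler("xyz",o["tool_rot"]).as_matrix();T[:3,3]=o["tool_pos"]
P=cloud(c,T@c["hand_eye"]);np.savez("w.npz",P=P,im=c["image"])
cv2.imwrite("pics/w.png",c["image"][...,::-1])
m=((P[...,2]>.079)&(P[...,2]<.0915)&(abs(P[...,0]-.5)<.04)&(abs(P[...,1]+.137)<.035)).astype(np.uint8)
m=cv2.morphologyEx(m,cv2.MORPH_OPEN,np.ones((9,9)))
if m.sum():
    n,l,s,_=cv2.connectedComponentsWithStats(m);i=1+s[1:,4].argmax();q=P[l==i]
    print(s[i],cv2.minAreaRect(q[:,:2].astype(np.float32)),q.mean(0))
    u=np.array([.2605,.9655]);R=Ro.from_euler("xyz",o["tool_rot"]).as_matrix()
    b=np.array(cv2.minAreaRect(q[:,:2].astype(np.float32))[0]);print("tool shift to button",R.T@(np.append(b,.0855)-o["tool_pos"]))
E
```

```text
[ 255   86   50   51 2375] ((0.4997393488883972, -0.1377781480550766), (0.04305468127131462, 0.04393966868519783), 74.924072265625) [ 0.49877071 -0.13618382  0.08544586]
tool shift to button [0.07538233 0.01537441 0.10992394]
```

View pics/w.png

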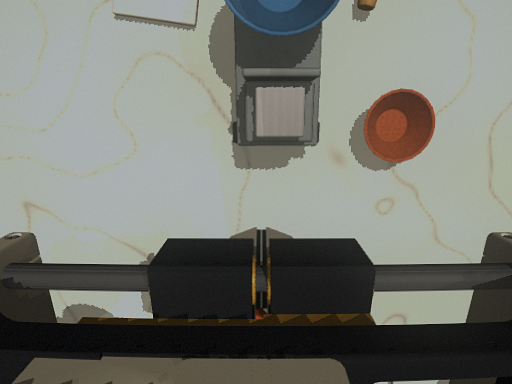

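The wrist view shows the button at about (280,110), square to the tool, with the rib at row 73. It agrees with the top view within 1 mm.

Request:
{"op": "move_arm", "data": {"motion": [[0.3, 0.05, 0, 0, 0, 0], [0.6, 0.1, 0.2, 0, 0, 0], [0.8, 0.15, 0.5, 0, 0, 0], [0.8, 0.15, 0.8, 0, 0, 0], [0.8, 0.15, 0.96, 0, 0, 0], [0.8, 0.15, 0.96, 0, 0, 0], [0.8, 0.15, 0.96, 0, 0, 0]]}}

```text
time: 3.4
tool_pos: [0.5019, -0.1354, 0.1019]
tool_rot: [3.14, 0.0, 1.305]
contact_force: [-0.3, -0.8, 0.3]
opening: 0.0009
grip_force: 0.0
```

Request:
{"op": "move_arm", "data": {"motion": [[0.02, 0, 0.08, 0, 0, 0], [0.03, 0, 0.14, 0, 0, 0], [0.03, 0, 0.17, 0, 0, 0], [0.03, 0, 0.19, 0, 0, 0], [0.03, 0, 0.21, 0, 0, 0], [0.03, 0, 0.225, 0, 0, 0], [0.03, 0, 0.225, 0, 0, 0]]}}

```text
time: 4.28
tool_pos: [0.5021, -0.1314, 0.0787]
tool_rot: [3.142, 0.0, 1.306]
contact_force: [-1.9, 1.6, 6.5]
opening: 0.0009
grip_force: 3.4
```

Request:
{"op": "move_arm", "data": {"motion": [[0, 0, 0.007, 0, 0, 0], [0, 0, 0.01, 0, 0, 0], [0.03, 0, 0.01, 0, 0, 0], [0.06, 0, 0.01, 0, 0, 0], [0.09, 0, 0.01, 0, 0, 0], [0.12, 0, 0.01, 0, 0, 0], [0.15, 0, 0.01, 0, 0, 0], [0.18, 0, 0.01, 0, 0, 0], [0.18, 0, 0.01, 0, 0, 0]]}}

```text
time: 5.4
tool_pos: [0.5068, -0.114, 0.078]
tool_rot: [3.141, 0.0, 1.306]
contact_force: [-3.5, 2.6, 9.2]
opening: 0.0004
grip_force: 4.5
```

Request:
{"op": "move_arm", "data": {"motion": [[0.03, 0, 0, 0, 0, 0], [0.07, 0, 0, 0, 0, 0], [0.12, 0, 0, 0, 0, 0], [0.17, 0, 0, 0, 0, 0], [0.22, 0, 0, 0, 0, 0], [0.27, 0, 0, 0, 0, 0], [0.32, 0, 0, 0, 0, 0], [0.37, 0, 0, 0, 0, 0], [0.42, 0, 0, 0, 0, 0], [0.46, 0, 0, 0, 0, 0], [0.48, 0, 0, 0, 0, 0], [0.48, 0, 0, 0, 0, 0]]}}

```text
time: 6.9
tool_pos: [0.5192, -0.0676, 0.078]
tool_rot: [3.142, 0.0, 1.306]
contact_force: [-3.2, 1.4, 9.9]
opening: 0.0005
grip_force: 4.6
```

```bash
python3 - <<'E'
from h import *
o=robot.observe();print(o["tool_pos"],o["contact_force"])
c=robot.read_camera("top");P=cloud(c);im=c["image"];hsv=cv2.cvtColor(im,cv2.COLOR_RGB2HSV)
m=(hsv[...,0]>95)&(hsv[...,0]<125)&(hsv[...,1]>120);m[:175]=0;m[250:]=0;m[:,:175]=0;m[:,330:]=0
b=P[m&(P[...,2]>.075)&(P[...,2]<.1)][:,:2].astype(np.float32);print("bowl",cv2.minEnclosingCircle(b))
cv2.imwrite("pics/c2.png",cv2.resize(im[165:250,175:335,::-1],None,fx=5,fy=5,interpolation=cv2.INTER_CUBIC))
E
```

```text
[ 0.51924963 -0.06763348  0.07801337] [-3.17811197  1.39096299  9.93331869]
bowl ((0.548485279083252, 0.03641664609313011), 0.05286262184381485)
```

View pics/c2.png

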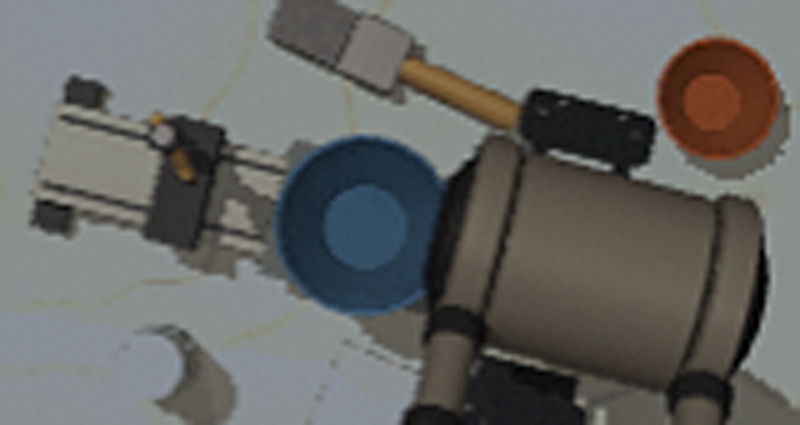

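The bowl has moved 66 mm along the rail, carried by fingertip friction on the button. The gap to the stop in the picture is roughly from x=220 to x=275, about 45 mm.

Request:
{"op": "move_arm", "data": {"motion": [[0.03, 0, 0, 0, 0, 0], [0.07, 0, 0, 0, 0, 0], [0.11, 0, 0, 0, 0, 0], [0.15, 0, 0, 0, 0, 0], [0.19, 0, 0, 0, 0, 0], [0.23, 0, 0, 0, 0, 0], [0.26, 0, 0, 0, 0, 0], [0.29, 0, 0, 0, 0, 0], [0.31, 0, 0, 0, 0, 0], [0.33, 0, 0, 0, 0, 0]]}}

```text
time: 8.2
tool_pos: [0.5277, -0.0361, 0.078]
tool_rot: [-3.141, 0.0, 1.306]
contact_force: [-3.8, -0.1, 9.6]
opening: 0.0001
grip_force: 4.8
```

Request:
{"op": "move_arm", "data": {"motion": [[0.015, 0, 0, 0, 0, 0], [0.03, 0, 0, 0, 0, 0], [0.045, 0, 0, 0, 0, 0], [0.06, 0, 0, 0, 0, 0], [0.075, 0, 0, 0, 0, 0], [0.09, 0, 0, 0, 0, 0], [0.1, 0, 0, 0, 0, 0]]}}

```text
time: 9.07
tool_pos: [0.5302, -0.0271, 0.078]
tool_rot: [-3.141, 0.002, 1.307]
contact_force: [-6.2, -5.5, 10.0]
opening: 0.0
grip_force: 5.3
```

```bash
cat > b.py <<'E'
from h import *
c=robot.read_camera("top");P=cloud(c);im=c["image"];hsv=cv2.cvtColor(im,cv2.COLOR_RGB2HSV)
m=(hsv[...,0]>95)&(hsv[...,0]<125)&(hsv[...,1]>120);m[:175]=0;m[250:]=0;m[:,:175]=0;m[:,330:]=0
b=P[m&(P[...,2]>.075)&(P[...,2]<.1)][:,:2].astype(np.float32);q,r=cv2.minEnclosingCircle(b)
o=robot.observe();u=np.array([.2605,.9655])
print("bowl",q,r,"along",(np.array(q)-[.5311,-.0271])@u,"tool along",(o["tool_pos"][:2]-[.4998,-.1377])@u,o["contact_force"])
cv2.imwrite("pics/c3.png",cv2.resize(im[165:250,175:335,::-1],None,fx=5,fy=5,interpolation=cv2.INTER_CUBIC))
E
python3 b.py
```

```text
bowl (0.5589300394058228, 0.0789835974574089) 0.05307895317673683 along 0.10967343861034512 tool along 0.11461703694526415 [-4.4934449  -3.05629017 10.73628884]
```

Request:
{"op": "move_arm", "data": {"motion": [[0.015, 0, 0, 0, 0, 0], [0.03, 0, 0, 0, 0, 0], [0.045, 0, 0, 0, 0, 0], [0.06, 0, 0, 0, 0, 0], [0.06, 0, 0, 0, 0, 0]]}}

```text
time: 9.75
tool_pos: [0.5329, -0.0217, 0.0781]
tool_rot: [3.139, 0.002, 1.306]
contact_force: [-1.8, -4.0, 7.3]
opening: 0.0003
grip_force: 3.6
```

```bash
python3 b.py
```

```text
bowl (0.5594496130943298, 0.07921568304300308) 0.05277698114514351 along 0.1100328661890924 tool along 0.1205433258764287 [-1.92299563 -5.14422314  7.03563354]
```

View pics/c3.png

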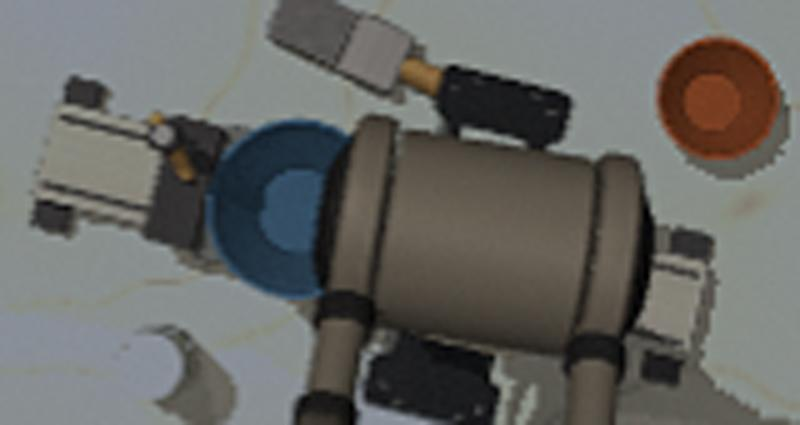

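The carriage has stayed at about 110 mm while the finger slips on over the button, so it looks to be at the stop. I'll push on to the rib face to be sure.

Request:
{"op": "move_arm", "data": {"motion": [[0.01, 0, 0.004, 0, 0, 0], [0.02, 0, 0.006, 0, 0, 0], [0.035, 0, 0.006, 0, 0, 0], [0.05, 0, 0.006, 0, 0, 0], [0.06, 0, 0.006, 0, 0, 0], [0.07, 0, 0.006, 0, 0, 0], [0.07, 0, 0.006, 0, 0, 0]]}}

```text
time: 10.68
tool_pos: [0.5342, -0.0186, 0.0781]
tool_rot: [3.139, 0.007, 1.307]
contact_force: [-7.4, -21.3, 12.4]
opening: 0.0004
grip_force: 12.5
```

Request:
{"op": "move_arm", "data": {"motion": [[0, 0, 0, 0, 0, 0], [-0.01, 0, 0, 0, 0, 0], [-0.015, 0, 0, 0, 0, 0], [-0.015, 0, -0.02, 0, 0, 0], [-0.015, 0, -0.04, 0, 0, 0], [-0.015, 0, -0.06, 0, 0, 0], [-0.015, 0, -0.08, 0, 0, 0], [-0.02, 0, -0.11, 0, 0, 0], [-0.05, 0, -0.15, 0, 0, 0], [-0.1, 0, -0.25, 0, 0, 0], [-0.15, 0, -0.5, 0, 0, 0], [-0.2, 0, -0.9, 0, 0, 0]]}}

```text
time: 12.18
tool_pos: [0.5281, -0.033, 0.1671]
tool_rot: [-3.14, -0.0, 1.306]
contact_force: [0.6, 0.8, 0.5]
opening: 0.0008
grip_force: 0.0
```

Request:
{"op": "move_arm", "data": {"motion": [[-0.3, 0, -0.1, 0, 0, 0], [-0.6, 0, -0.2, 0, 0, 0], [-1, 0, -0.3, 0, 0, 0], [-1, 0, -0.3, 0, 0, 0]]}}

```text
time: 12.68
tool_pos: [0.5027, -0.1317, 0.1981]
tool_rot: [3.139, 0.001, 1.303]
contact_force: [0.6, 0.9, 0.4]
opening: 0.0006
grip_force: 0.0
```

Request:
{"op": "move_arm", "data": {"motion": [[-0.4, 0, 0, 0, 0, 0], [-0.8, 0, 0, 0, 0, 0], [-1, 0, 0, 0, 0, 0], [-1, 0, 0, 0, 0, 0], [-1, 0, 0, 0, 0, 0], [-1, 0, 0, 0, 0, 0]]}}

```text
time: 13.42
tool_pos: [0.4768, -0.2249, 0.1966]
tool_rot: [-3.142, -0.0, 1.307]
contact_force: [0.1, 1.1, 0.6]
opening: 0.0005
grip_force: 0.0
```

```bash
python3 b.py; python3 - <<'E'
from h import *
c=robot.read_camera("top");P=cloud(c);im=c["image"]
cv2.imwrite("pics/c4.png",cv2.resize(im[165:250,175:335,::-1],None,fx=5,fy=5,interpolation=cv2.INTER_CUBIC))
u=np.array([.2605,.9655]);A=(P[...,:2]-[.4998,-.1377])@u;X=(P[...,:2]-[.4998,-.1377])@[.9655,-.2605]
k=(abs(A-.110)<.016)&(abs(X)<.016);print("button z",np.median(P[k][:,2]),k.sum())
m=((P[...,2]>.079)&(P[...,2]<.0925)&(abs(A-.11)<.026)&(abs(X)<.03)).astype(np.uint8)
m=cv2.morphologyEx(m,cv2.MORPH_OPEN,np.ones((3,3)));r=cv2.minAreaRect(P[m>0][:,:2].astype(np.float32));print(r,(np.array(r[0])-[.4998,-.1377])@u)
E
```

```text
bowl (0.5588980913162231, 0.07892803847789764) 0.053150057792663574 along 0.1096114739382863 tool along -0.09037291319607685 [0.22583689 0.33140059 0.02787088]
button z 0.08537320312692742 113
((0.5280565023422241, -0.0330471433699131), (0.043816402554512024, 0.042972322553396225), 74.94989013671875) 0.10840315193649827
```

View pics/c4.png

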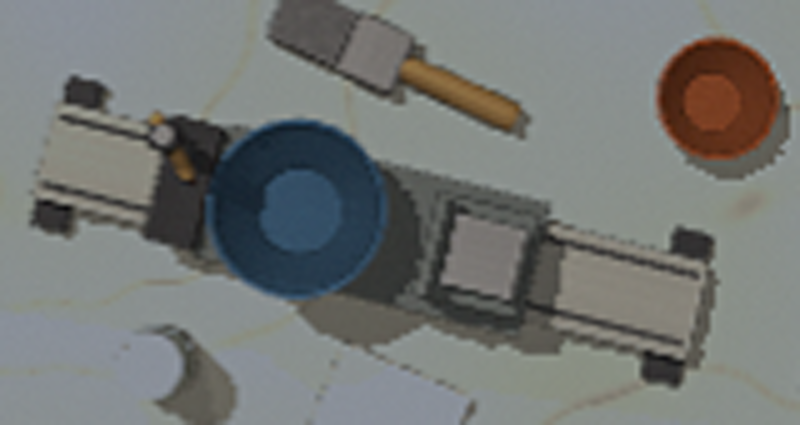

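The picture shows the carriage against the stop (x≈215), the button up at 85 mm (485,255), the bowl upright, the arm clear and the bystanders unmoved.

```bash
python3 -c "
from cell import robot
print(robot.hand_in())"
```

```text
the job is handed in; nothing more can be done
None
```

I've handed in the job: the carriage is home against the end stop (it resisted about 22 N), the button is back up, the bowl is upright and the arm is clear; the hand-in returned no verdict.

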